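# Third hand for a diffusion cell: right the toppled half-cell and press it on its seal

## Task

The loose half of the diffusion cell has toppled onto its bored face beside its stand: right it and set it down on the stand's base plate, upright between the two guide rails, with its bored face towards the red seal of the fixed half. Then push it along the rails squarely onto the seal and keep pressing with a steady force of about 10 N, never more than 20 N, so that a colleague can tighten the lock screws; the program finishes while the gripper still holds the half-cell pressed there, so do not let go. Leave the amber bottle, the bench timer and the small vial where they stand.

Things in the scene. Friction and masses are not known exactly. Their poses are not given: they have to be found in the camera images.
- half_cell: the loose half-cell: white plastic block, 48 (x) by 50 (y) by 92 (z) mm, 0.2 to 0.35 kg, two blue caps on top (13 mm either side along y, 17 mm wide, 12 mm high). Origin: centre of its foot. z: foot to top; x: out of the bored face; the y faces are plain. At the start it lies on its bored face: x down, z level, origin 24 mm above the worktop.
- bore_face (a point): centre of the loose half-cell's bored face (flat, with a round bore of 22 mm), 24 mm along its +x and 46 mm along its +z from its origin
- grip (a point): a good point to grip the loose half-cell across its two y faces (50 mm wide): on its middle, 60 mm above the foot and 4 mm behind its axis (-x), so 28 mm above the worktop while it lies. A gripper leaning up to 45 degrees towards its top (while it lies) or towards its back (-x, when upright) clears the block's edges.
- cell_stand: the stand, fixed on the worktop: grey metal base plate of 180 (x) by 100 (y) by 12 mm. Origin: centre of its underside, on the worktop; z up; x: pushing direction, along the rails to the fixed half. The fixed half-cell, a white block 60 mm wide (y), fills x = +36 to +82 mm, 104 mm high above the worktop (its blue plugs 113 mm).
- bay (a point): a free place to set the half-cell's foot down between the rails before pushing: on the base plate's top (12 mm above the worktop), at x = -35 mm in the stand's frame, midway between the rails. With the half-cell's origin here its bored face is 38 mm short of the seal.
- rail_top (a point): a point on the top of the rail at the stand's +y side, at its near end. Two steel rails run along the stand's x from -85 to +25 mm, inner faces 56 mm apart (y = +-28), tops 19 mm above the base plate; the upper 8 mm of the inner edges slopes out to about 67 mm apart. Black lock screw heads beside them reach y = +-60 mm, 27 mm above the worktop. The near end is open.
- seal_lip (a point): centre of the flat front of the red silicone bellows seal on the fixed half's face: a ring 34 mm outside, 25 mm inside, 46 mm above the base plate's top. It moves with the seal; at rest it is 9 mm in front of the face, at x = +27 mm in the stand's frame.
- bellows_seal (a joint): how far the bellows seal is pressed in along the stand's x, in m: 0 at rest, 0.0095 at most. It is springy: 2.5 N for each mm, so 10 N at 0.004.
- amber_bottle: a brown bottle with a light blue cap, 60 mm across, 121 mm high, upright; origin at the centre of its underside
- bench_timer: a small white timer with three coloured keys, 64 by 72 by 20 mm, lying flat; origin at the centre of its underside
- orange_vial: a small clear vial with an orange cap, 25 mm across, 63 mm high, upright; origin at the centre of its underside
Mind the look-alikes: they are no part of the job. There is more than one size of the half_cell; the one meant has the size given above.

How it is judged (in metres and radians):
On the way, in this order (a step that is already met when the one before it is completed fails the run):
1. the half-cell has been righted (within about 12 degrees of upright) (angle between half_cell's own z axis and vertical below 0.2 rad), for 0.2 s.
2. it stands on the base plate between the rails, its bored face towards the seal (z of half_cell in the frame of cell_stand between 0.01 and 0.0155 m and angle between half_cell's own z axis and vertical below 0.1 rad and y of half_cell in the frame of cell_stand between -0.005 and 0.005 m and horizontal distance between bore_face and seal_lip below 0.08 m), for 0.2 s.
At the end, for the whole second after the job is handed in: The half-cell stands on the base plate between the rails (foot within 3.5 mm of the plate, upright and square to the stand within about 5 degrees), its bored face on the seal (centres within 8 mm), pressed against it with 6 to 15 N all through the last second, still held by the gripper's fingers (contact force between half_cell and bellows_seal between 6 and 15 N and contact force between the fingers and half_cell above 1 N and z of half_cell in the frame of cell_stand below 0.0155 m and angle between half_cell's own z axis and vertical below 0.08 rad and angle between the x axis of half_cell and the x axis of cell_stand, either way round below 0.09 rad and distance between bore_face and seal_lip below 0.008 m and linear speed of half_cell below 0.02 m/s); the arm keeps its last pose, push and grip.
It fails at once if the seal is pressed with more than 20 N (contact force between half_cell and bellows_seal above 20 N).
It fails at once if the amber bottle, the timer or the vial is shifted by more than 20 mm or knocked over (distance of any of amber_bottle, bench_timer, orange_vial from where it was at the start of the episode above 0.02 m or angle between any of amber_bottle, orange_vial's own z axis and vertical above 0.3 rad).
It also fails if it takes over 45 s, if anything falls off the work surface, if the arm or the gripper's body presses on something with over 40 N, if the wrist force passes 120 N, or if a joint passes its speed limit or range.

## Robot

A 6-joint arm with a two-finger parallel gripper is mounted at the origin on a cart in front of the work surface, level with it; the furniture and walls round the work are solid. World frame = base frame: x ahead of the robot, y to its left, z up, the work surface at z = 0. Lengths are in mm, angles in rad, forces in N, time in s.
With the tool pointing down it reaches from about 400 to 825 mm from the base axis. Payload 7 kg.
Tool frame: the origin (TCP) lies midway between the tips of the shut fingers; the grasp point (between the pads) lies 19 mm behind it; z points along the fingers, y is the direction in which the jaws open and shut (so a half turn about z gives the same grasp; the last joint's range is limited). The gripper opens to 88 mm and grips with 3 to 60 N. Pads are 19 mm wide; open, the fingers measure 130 mm over their backs; the gripper's body (78 mm by 193 mm) begins 47 mm behind the grasp point.
Start: joints at [-0.999, 0.359, 0.012, 0, -1.224, -0.288], TCP at [188.977, -647.984, 226.561] pointing down, gripper open.
Joint ranges: [-3.07, 3.07], [-1.43, 2.12], [-1.02, 1.25], [-3.03, 1.67], [-3.05, -0], [-3.03, 3.03]. Speed limits (rad/s): [2.39, 2.39, 3.01, 3.14, 3.14, 3.14].

## Interface

Orientations are given as a 3x3 rotation matrix whose columns are the frame's x, y, z axes.
In Python, from plant import sensors, capture, calibration, job gives the robot as it stands.
- The arm moves only by the shell command python3 -m creep 'ROWS' [FORCE]. ROWS is a JSON object of lists of equal length, an entry for each row: "hand": the finger opening in cm, from 0 to 8.76; "linear": the shift along the tool's x, y, z in cm, a list of three; "dr": the turn, a rotation vector about the tool's x, y, z in degrees, a list of three. A call has 1 to 5 rows; each row shifts and turns the commanded pose from where the row before left it, along the tool's axes as they then stand; what a row does not reach is not made up. A row lasts 1/12 s, in which the tool goes at most 41.7 mm and 7.16 degrees, less where a joint would pass 70% of its speed; a pose out of reach is approached as far as the arm can. A call is refused whole if a number of a shift passes 4.17 or a number of a turn 7.16, either way. A call with a gripper value outside its range is refused whole. The fingers move at their own pace and stop on an object; FORCE is the grip in N (left out, the last holds). Time passes only in rows, so rows that do not move let the fingers close. It gives the time, the measured TCP pose, the force and the opening at its end, in the units of the state.
- sensors.get_state(): the state, without advancing time (a new reading comes with each control period).
- capture(name): name is "scene" or "top" or "wrist"; returns the picture (384x512x3 uint8, blue, green, red); there is no depth.
- calibration(name): a dict with "fx", "fy", "cx", "cy" (pixels), "k1" (the pictures are not rectified: a ray, as slopes to the right and down, at radius r is drawn at 1 + k1 r^2 times it, then the intrinsics apply), "extrinsics" (4x4, takes a point from world to camera coordinates); the wrist camera has in their place "tool_from_camera" (4x4, takes a point from camera to tool coordinates, whose origin is the TCP and whose axes are the flange's). Camera axes: x right, y up, looking along -z (the intrinsics and any distortion apply to the point x, -y, -z); pixel columns grow to the right and rows downward; lengths in mm; the calibration is good to about 2 mm. A picture is of the moment at which its call begins: read the wrist's pose just before it. calibration takes no time and is no camera call.
- job.hand_in(): hands the job in, once; it reports no verdict.
The state is a dict: "time_s": time; "joint_pos": joint angles; "joint_velocities": joint speeds; "tau": joint torques, N m; "position": TCP position; "eef_rot": TCP orientation; "force": force on the tool from outside, world axes, zero at the start; "ft_torque": the same for the moment, N m; "finger_gap": opening from 0.0 (shut) to 1.0 (fully open).
Only numpy, scipy, OpenCV 4.12 (cv2) and the standard library are available. Lean on these libraries where they do the work, as an engineer would, in place of code of your own. Each camera call takes 0.05 s, during which the arm holds its last target. There are 200 camera calls.

## Working session

There is one attempt and no reset: what is moved stays moved. The work goes in short steps, Python scripts to look and compute and a shell command to move; the robot and the scene stay as the last step left them, time stands still between calls to the robot, and variables do not carry over. Pictures are saved under pics/ and viewed, about 8 in all and at most 12, crops included, and the job is handed in when it is done.

```bash
mkdir -p pics; ls; cat > h.py <<'E'
import numpy as np, cv2
from plant import sensors, capture, calibration
def ray(name,u,v,st=None):
    c=calibration(name); x=(u-c["cx"])/c["fx"]; y=(v-c["cy"])/c["fy"]
    p=cv2.undistortPoints(np.array([[[u,v]]],float),np.array([[c["fx"],0,c["cx"]],[0,c["fy"],c["cy"]],[0,0,1.]]),np.array([c["k1"],0,0,0.]))[0,0]
    d=np.array([p[0],-p[1],-1.])
    if "extrinsics" in c:
        T=np.linalg.inv(np.array(c["extrinsics"]))
    else:
        W=np.eye(4);W[:3,:3]=np.array(st["eef_rot"]);W[:3,3]=st["position"];T=W@np.array(c["tool_from_camera"])
    return T[:3,3],T[:3,:3]@d
def onz(name,u,v,z,st=None):
    o,d=ray(name,u,v,st); return o+d*(z-o[2])/d[2]
def proj(name,P,st=None):
    c=calibration(name)
    if "extrinsics" in c: T=np.array(c["extrinsics"])
    else:
        W=np.eye(4);W[:3,:3]=np.array(st["eef_rot"]);W[:3,3]=st["position"];T=np.linalg.inv(W@np.array(c["tool_from_camera"]))
    q=T[:3,:3]@np.array(P,float)+T[:3,3]; x,y=q[0]/-q[2],-q[1]/-q[2]; k=1+c["k1"]*(x*x+y*y)
    return np.array([c["fx"]*x*k+c["cx"],c["fy"]*y*k+c["cy"]])
E
python3 - <<'E'
from h import *
st=sensors.get_state();print(st)
for n in("scene","top","wrist"):
    cv2.imwrite(f"pics/{n}0.png",capture(n)); 
    c=calibration(n);print(n,c)
E
```

```text
pics
{'time_s': 0.0, 'joint_pos': array([-9.98912443e-01,  3.59382603e-01,  1.10757452e-02, -3.67484177e-04,
       -1.22410680e+00, -2.88096695e-01]), 'joint_velocities': array([-0.00017301, -0.0002291 ,  0.00110263, -0.00112649,  0.00249174,
       -0.00118907]), 'tau': array([-1.33384838e-04, -5.82720816e+01,  2.93060714e+01,  6.99717432e+00,
        6.96364456e-03, -1.15057460e-04]), 'position': array([ 188.83733103, -647.53937986,  225.62968714]), 'eef_rot': array([[-9.60036933e-01, -2.79872732e-01, -5.84689455e-04],
       [-2.79873313e-01,  9.60035695e-01,  1.54702274e-03],
       [ 1.28353267e-04,  1.64883794e-03, -9.99998632e-01]]), 'force': array([-0.62376238, -0.03817455, -0.50084831]), 'ft_torque': array([-0.05352786,  0.0005805 , -0.01808247]), 'finger_gap': 1.003264827286693}
scene {'fx': 412.6583687398445, 'fy': 412.6583687398445, 'cx': 248.7619321334994, 'cy': 192.64074812139978, 'k1': -0.029577232360213795, 'extrinsics': array([[-4.40645876e-01, -8.97524057e-01, -1.67862872e-02,
         5.11530316e+02],
       [ 4.48216948e-01, -2.36180211e-01,  8.62160353e-01,
    
[... 480 characters left out ...]
-02,
        -5.35043489e+02],
       [-7.91071032e-02, -7.61117942e-04,  9.96865832e-01,
        -1.29477542e+03],
       [ 0.00000000e+00,  0.00000000e+00,  0.00000000e+00,
         1.00000000e+00]])}
wrist {'fx': 328.2916259749182, 'fy': 328.2916259749182, 'cx': 257.3104190069134, 'cy': 195.38083495124386, 'k1': -0.05330045771426298, 'tool_from_camera': array([[-3.14355440e-04,  9.67250558e-01,  2.53823284e-01,
         6.83000172e+01],
       [ 9.99998125e-01, -1.80935645e-04,  1.92797503e-03,
        -4.02567056e-01],
       [ 1.91076060e-03,  2.53823415e-01, -9.67248687e-01,
        -1.58945579e+02],
       [ 0.00000000e+00,  0.00000000e+00,  0.00000000e+00,
         1.00000000e+00]])}
```

View pics/top0.png

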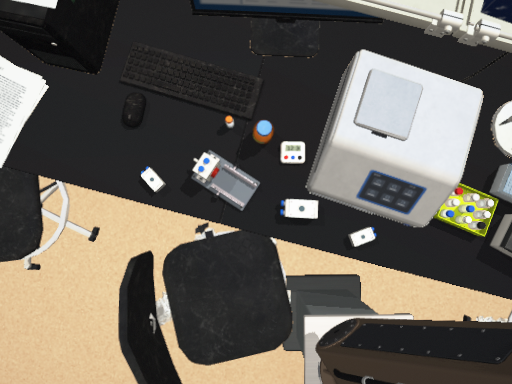

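View pics/scene0.png

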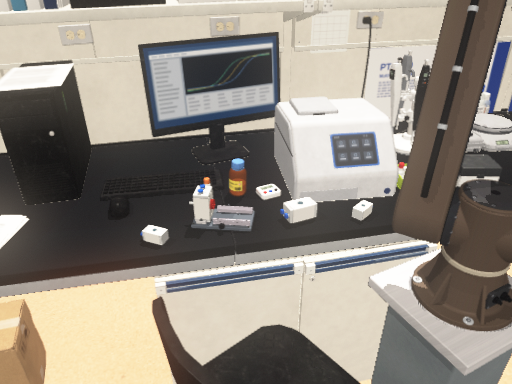

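```bash
python3 - <<'E'
from h import *
im=cv2.imread("pics/top0.png"); hs=cv2.cvtColor(im,cv2.COLOR_BGR2HSV)
cv2.imwrite("pics/c0.png",cv2.resize(im[110:250,135:345],None,fx=3.8,fy=3.8,interpolation=cv2.INTER_CUBIC))
w=((hs[...,1]<45)&(hs[...,2]>150)).astype(np.uint8)
n,l,s,c=cv2.connectedComponentsWithStats(w)
for i in range(1,n):
    if 60<s[i,4]<1500 and 130<c[i][0]<380 and 110<c[i][1]<250:
        r=cv2.minAreaRect(cv2.findContours((l==i).astype(np.uint8),0,2)[0][0]); b=cv2.boxPoints(r)
        print(r,s[i,4],[onz("top",*p,48)[:2].round() for p in b])
E
```

```text
((292.5, 151.5), (21.0, 23.0), 90.0) 459 [array([652., 223.]), array([652., 157.]), array([591., 158.]), array([592., 224.])]
((202.87545776367188, 164.3358612060547), (21.80548667907715, 29.1898136138916), 34.380348205566406) 387 [array([570., 496.]), array([639., 449.]), array([603., 398.]), array([534., 445.])]
((240.31105041503906, 173.25218200683594), (39.11339569091797, 4.695284843444824), 33.023868560791016) 123 [array([585., 390.]), array([597., 383.]), array([535., 290.]), array([524., 297.])]
((151.862060546875, 178.84483337402344), (22.17314338684082, 12.955096244812012), 48.36646270751953) 279 [array([557., 628.]), array([582., 600.]), array([534., 558.]), array([510., 585.])]
((227.41384887695312, 194.46197509765625), (39.50292205810547, 9.337543487548828), 23.805944442749023) 199 [array([511., 434.]), array([535., 423.]), array([489., 320.]), array([465., 331.])]
((300.5810241699219, 208.12242126464844), (33.823883056640625, 18.4974365234375), 3.3664608001708984) 591 [array([437., 219.]), array([489., 216.]), array([483., 120.]), array([431., 124.])]
((362.31036376953125, 236.27586364746094), (13.370063781738281, 22.28343963623047), 68.19859313964844) 293 [array([385.,  32.]), array([408., -27.]), array([373., -41.]), array([350.,  19.])]
((213.14097595214844, 231.3491973876953), (8.875273704528809, 38.822166442871094), 76.75948333740234) 134 [array([396., 474.]), array([420., 367.]), array([396., 361.]), array([372., 468.])]
```

View pics/c0.png

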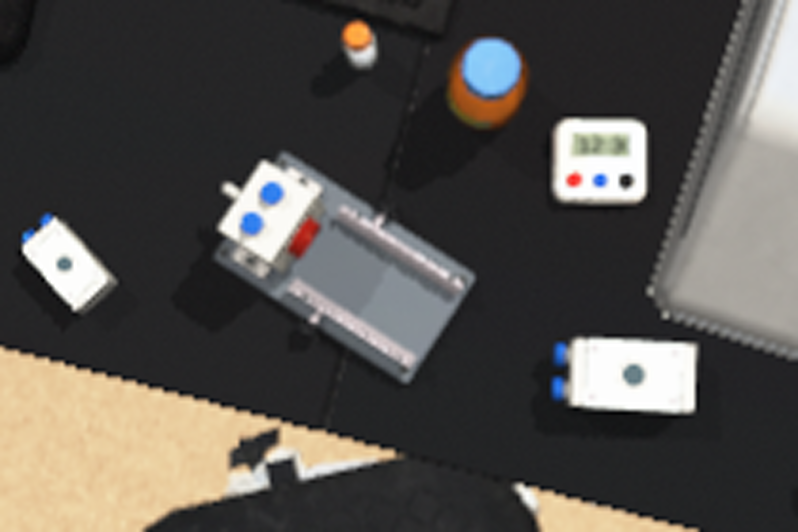

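```bash
c="python3 -m creep"
$c '{"hand":[8.7,8.7,8.7,8.7,8.7],"linear":[[0,0,-4],[0,0,-4],[0,0,-4],[0,0,-4],[0,0,-4]],"dr":[[0,0,0],[0,0,0],[0,0,0],[0,0,0],[0,0,0]]}' 20
$c '{"hand":[8.7,8.7,8.7,8.7],"linear":[[-3,2.57,0],[-3,2.57,0],[-3,2.57,0],[-3,2.57,0]],"dr":[[0,0,0],[0,0,0],[0,0,0],[0,0,0]]}'
$c '{"hand":[8.7,8.7,8.7,8.7],"linear":[[-3,2.57,0],[-3,2.57,0],[-3,2.57,0],[-3,2.57,0]],"dr":[[0,0,0],[0,0,0],[0,0,0],[0,0,0]]}'
$c '{"hand":[8.7,8.7,8.7,8.7],"linear":[[-3,2.57,0],[-3,2.57,0],[-3,2.57,0],[-3,2.57,0]],"dr":[[0,0,0],[0,0,0],[0,0,0],[0,0,0]]}'
```

```text
time_s: 0.57
position: [188.7, -647.5, 428.5]
eef_rot: [[-0.96, -0.28, -0.0], [-0.28, 0.96, 0.0], [-0.0, 0.0, -1.0]]
force: [0.3, -1.4, 1.0]
finger_gap: 0.989
time_s: 0.9
position: [275.8, -514.2, 426.1]
eef_rot: [[-0.96, -0.279, -0.0], [-0.279, 0.96, 0.001], [-0.0, 0.001, -1.0]]
force: [1.7, -0.9, 1.3]
finger_gap: 0.99
time_s: 1.23
position: [362.2, -381.6, 426.5]
eef_rot: [[-0.96, -0.28, 0.0], [-0.28, 0.96, 0.0], [-0.0, 0.0, -1.0]]
force: [0.5, -0.5, 0.7]
finger_gap: 0.995
time_s: 1.57
position: [448.7, -249.2, 426.7]
eef_rot: [[-0.96, -0.28, 0.0], [-0.28, 0.96, 0.0], [-0.0, -0.0, -1.0]]
force: [0.6, -1.1, 0.7]
finger_gap: 0.988
```

```bash
c="python3 -m creep"
$c '{"hand":[8.7,8.7,8.7,8.7,8.7],"linear":[[-1.2,3.8,0],[-1.2,3.8,0],[-1.2,3.8,0],[-1.2,3.8,0],[-1.2,3.8,0]],"dr":[[0,0,0],[0,0,0],[0,0,0],[0,0,0],[0,0,0]]}'
$c '{"hand":[8.7,8.7,8.7,8.7,8.7],"linear":[[-1.2,3.8,0],[-1.2,3.8,0],[-1.2,3.8,0],[-1.2,3.8,0],[-1.2,3.8,0]],"dr":[[0,0,0],[0,0,0],[0,0,0],[0,0,0],[0,0,0]]}'
$c '{"hand":[8.7,8.7,8.7,8.7,8.7],"linear":[[0,0,0],[0,0,0],[0,0,0],[0,0,0],[0,0,0]],"dr":[[0,0,-7],[0,0,-7],[0,0,-7],[0,0,-7],[0,0,-7]]}'
$c '{"hand":[8.7,8.7,8.7,8.7,8.7],"linear":[[0,0,2],[0,0,2],[0,0,2],[0,0,2],[0,0,2]],"dr":[[0,0,-7],[0,0,-7],[0,0,-7],[0,0,-7],[0,0,-7]]}'
$c '{"hand":[8.7,8.7],"linear":[[0,0,0],[0,0,0]],"dr":[[0,0,-7],[0,0,0]]}'
python3 - <<'E'
from h import *
st=sensors.get_state();im=capture("wrist");print(st["position"],st["joint_pos"].round(2)); np.save("st1.npy",st,allow_pickle=True)
cv2.imwrite("pics/w1.png",im);cv2.imwrite("pics/w1b.png",cv2.resize(im,None,fx=1.5,fy=1.5,interpolation=cv2.INTER_CUBIC))
E
```

```text
time_s: 1.98
position: [452.0, -50.1, 426.6]
eef_rot: [[-0.96, -0.28, 0.0], [-0.28, 0.96, 0.0], [-0.0, 0.0, -1.0]]
force: [1.3, -0.5, -0.5]
finger_gap: 0.993
time_s: 2.4
position: [456.3, 149.2, 426.8]
eef_rot: [[-0.96, -0.28, 0.0], [-0.28, 0.96, 0.001], [-0.001, 0.0, -1.0]]
force: [1.3, -1.6, 0.8]
finger_gap: 0.988
time_s: 2.82
position: [456.8, 147.5, 426.3]
eef_rot: [[-0.621, -0.784, -0.0], [-0.784, 0.621, -0.0], [0.0, 0.0, -1.0]]
force: [0.2, 0.0, -0.1]
finger_gap: 0.994
time_s: 3.23
position: [456.7, 147.1, 325.5]
eef_rot: [[-0.059, -0.998, -0.0], [-0.998, 0.059, 0.0], [-0.0, 0.0, -1.0]]
force: [0.2, 1.2, 1.6]
finger_gap: 0.989
time_s: 3.4
position: [456.4, 146.9, 325.3]
eef_rot: [[0.063, -0.998, -0.002], [-0.998, -0.063, -0.002], [0.001, 0.002, -1.0]]
force: [-0.5, 0.3, 0.5]
finger_gap: 0.994
[456.39889512 146.86406485 325.28501921] [ 0.72 -0.02 -0.23 -0.   -1.36 -0.66]
```

View pics/w1b.png

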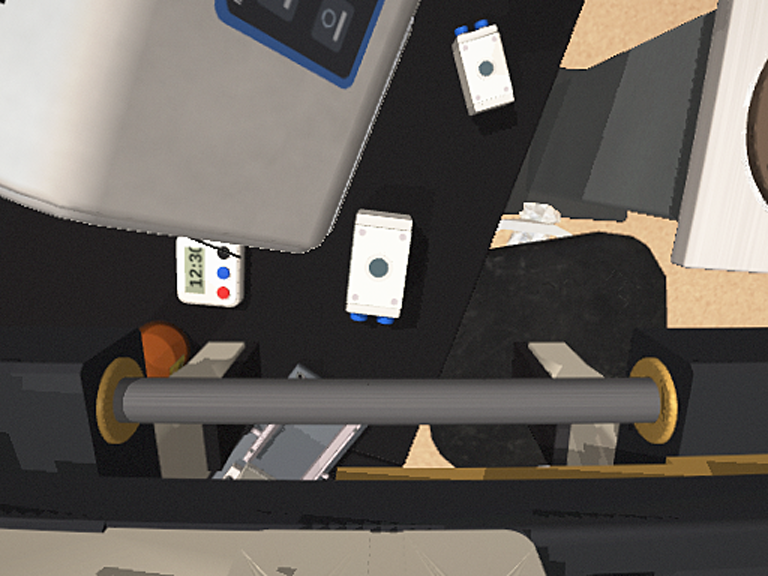

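```bash
c="python3 -m creep"
cat > blk.py <<'E'
from h import *
def block(im,st,z,near):
    hs=cv2.cvtColor(im,cv2.COLOR_BGR2HSV)
    w=((hs[...,1]<40)&(hs[...,2]>215)).astype(np.uint8)
    n,l,s,c=cv2.connectedComponentsWithStats(w); i=l[near[1]-15:near[1]+15,near[0]-15:near[0]+15].ravel(); i=np.bincount(i[i>0]).argmax()
    r=cv2.minAreaRect(cv2.findContours((l==i).astype(np.uint8),0,2)[0][0]); b=cv2.boxPoints(r)
    print(r,s[i]); return np.array([onz("wrist",*p,z,st)[:2] for p in b])
E
python3 - <<'E'
from blk import *
st=np.load("st1.npy",allow_pickle=True).item();im=cv2.imread("pics/w1.png")
b=block(im,st,48,(252,178));print(b.round(1),b.mean(0),[np.linalg.norm(b[i]-b[i-1]).round(1) for i in range(4)])
hs=cv2.cvtColor(im,cv2.COLOR_BGR2HSV);m=((hs[...,0]>100)&(hs[...,0]<125)&(hs[...,1]>150)).astype(np.uint8);m[:200]=0;m[225:]=0
print(cv2.connectedComponentsWithStats(m)[2:])
E
$c '{"hand":[8.7,8.7,8.7,8.7,8.7],"linear":[[-3.7,-1.2,0],[-3.7,-1.2,0],[-3.7,-1.2,0],[-3.7,-1.2,0],[-3.7,-1.2,0]],"dr":[[0,0,0],[0,0,0],[0,0,0],[0,0,0],[0,0,0]]}'
$c '{"hand":[8.7,8.7,8.7],"linear":[[-3.5,-0.5,0],[0,0,0],[0,0,0]],"dr":[[0,0,0],[0,0,0],[0,0,0]]}'
python3 - <<'E'
from h import *
st=sensors.get_state();im=capture("wrist");print(st["position"],st["joint_pos"].round(2)); np.save("st2.npy",st,allow_pickle=True)
cv2.imwrite("pics/w2.png",im);cv2.imwrite("pics/w2b.png",cv2.resize(im[60:260,100:420],None,fx=2.5,fy=2.5,interpolation=cv2.INTER_CUBIC))
E
```

```text
((252.02310180664062, 176.81539916992188), (37.45848846435547, 65.61437225341797), 7.125016689300537) [ 231  143   44   69 2250]
[[490.6 210.6]
 [483.6 120.4]
 [434.2 123.5]
 [438.7 214.1]] [461.79074777 167.14014143] [np.float64(52.0), np.float64(90.4), np.float64(49.5), np.float64(90.7)]
(array([[     0,      0,    512,    384, 196492],
       [   129,    203,      1,      1,      1],
       [   152,    205,      1,      1,      1],
       [   233,    209,     12,      5,     52],
       [   250,    211,     13,      5,     53],
       [   448,    219,      1,      1,      1],
       [   450,    219,      2,      1,      2],
       [   453,    219,      1,      1,      1],
       [   455,    219,      1,      1,      1],
       [   468,    219,      1,      1,      1],
       [   470,    219,      1,      1,      1],
       [    93,    222,      1,      1,      1],
       [    93,    224,      1,      1,      1]], dtype=int32), array([[255.50002545, 191.48759746],
       [129.        , 203.        ],
       [152.        , 205.        ],
       [238.38461538, 211.01923077],
       [256.13207547, 213.03773585],
       [448.        , 219.        ],
       [450.5       , 219.        ],
       [453.        , 219.        ],
       [455.        , 219.        ],
       [468.        , 219.        ],
       [470.        , 219.        ],
       [ 93.        , 222.        ],
       [ 93.        , 224.        ]]))
time_s: 3.87
position: [506.9, 337.4, 327.6]
eef_rot: [[0.052, -0.999, 0.001], [-0.999, -0.052, 0.001], [-0.001, -0.001, -1.0]]
force: [1.5, -0.3, 0.9]
finger_gap: 0.988
time_s: 4.12
position: [509.4, 372.5, 325.8]
eef_rot: [[0.054, -0.999, -0.001], [-0.999, -0.054, -0.001], [0.001, 0.001, -1.0]]
force: [0.1, -1.0, -0.5]
finger_gap: 0.993
[509.43336448 372.53007583 325.7611095 ] [ 0.94  0.24  0.07  0.   -1.4  -0.89]
```

View pics/w2b.png

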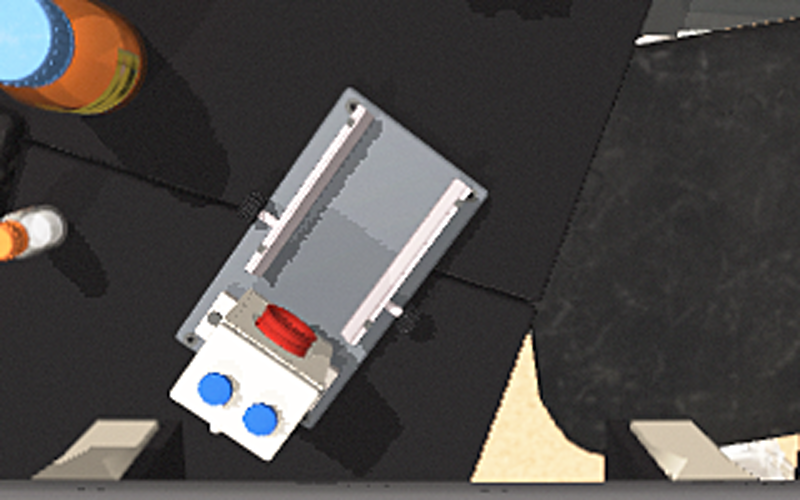

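```bash
python3 - <<'E'
from h import *
st=np.load("st2.npy",allow_pickle=True).item()
f=lambda u,v,z:onz("wrist",u/2.5+100,v/2.5+60,z,st)[:2]
A,B,C,D=[f(*p,12) for p in((350,88),(487,192),(178,340),(310,427))]
print("corners",A,B,C,D,np.linalg.norm(A-B),np.linalg.norm(A-C),np.linalg.norm(B-D))
c=(A+B+C+D)/4; x=(C+D-A-B);y=(A+C-B-D)
print("centre",c,"az x",np.degrees(np.arctan2(x[1],x[0])),"az y",np.degrees(np.arctan2(y[1],y[0])))
# rails tops inner edges z=31 (outer/flat part): left rail and right rail ends
for p in((362,108),(250,268),(462,183),(347,338)): print("rail",f(*p,31))
# caps of fixed half z=113
p1=f(215,388,113);p2=f(261,418,113);m=(p1+p2)/2;print("plugs",m,np.degrees(np.arctan2(*(p2-p1)[::-1])))
im=cv2.imread("pics/top0.png")
g=lambda u,v,z:onz("top",u/3.8+135,v/3.8+110,z)[:2]
A,B=g(473,275,12),g(408,380,12);print("top near corners",A,B); p=(g(271,192,113)+g(251,223,113))/2;print("top plugs",p)
E
```

```text
corners [537.95792329 284.9361305 ] [457.56218179 337.77709108] [634.64327044 434.70432614] [554.1834648  485.56222658] 96.20624909882486 178.26544470951433 176.5676034966333
centre [546.08671008 385.74494357] az x 56.99008196739766 az y -32.80869051871629
rail [530.11825442 295.6928774 ]
rail [588.82764843 385.51865805]
rail [473.83059291 332.34008467]
rail [532.93918282 423.03891337]
plugs [580.20836421 436.54160945] 147.79835112996673
top near corners [536.6556917  285.39759692] [456.30346449 335.69136922]
top plugs [577.92482169 436.95915732]
```

```bash
c="python3 -m creep"
$c '{"hand":[8.7,8.7,8.7,8.7],"linear":[[0,0,0],[0,0,0],[0,0,0],[0,0,0]],"dr":[[0,0,6.7],[0,6.5,0],[0,6.5,0],[0,6.5,0]]}'
$c '{"hand":[8.7,8.7,8.7,8.7,8.7],"linear":[[0,0,0],[0,0,0],[0,0,0],[0,0,0],[0,0,0]],"dr":[[0,6.5,0],[0,6.5,0],[0,6.5,0],[0,6,0],[0,0,0]]}'
cat > go.py <<'E'
from h import *
from scipy.spatial.transform import Rotation as R
def frame(az,lean):  # tool z horizontally towards az (deg) leaning `lean` from down; tool x at horizontal az when sgn>0
    pass
def tgt(az_y,az_lean,lean):
    a,b,l=np.radians([az_y,az_lean,lean]); y=np.array([np.cos(a),np.sin(a),0]); z=np.array([np.sin(l)*np.cos(b),np.sin(l)*np.sin(b),-np.cos(l)])
    return np.c_[np.cross(y,z),y,z]
def delta(p,Rt):
    st=sensors.get_state(); Rc=np.array(st["eef_rot"]); d=np.array(p)-st["position"]
    print("tool shift cm",(Rc.T@d/10).round(2),"rotvec deg",np.degrees(R.from_matrix(Rc.T@Rt).as_rotvec()).round(2),"q",st["joint_pos"].round(2),"F",st["force"].round(1),"t",round(st["time_s"],2))
E
python3 - <<'E'
from go import *
Rt=tgt(176.4,-93.6,45); g=np.array([462.7,182,28]); p=g+19*Rt[:,2]
print(p); delta(p-150*Rt[:,2],Rt)
E
```

```text
time_s: 4.5
position: [510.1, 369.0, 330.1]
eef_rot: [[-0.062, -0.998, -0.017], [-0.94, 0.065, -0.334], [0.335, -0.005, -0.942]]
force: [0.5, 0.4, 0.2]
finger_gap: 0.993
time_s: 4.92
position: [508.6, 370.9, 321.7]
eef_rot: [[-0.04, -0.998, -0.046], [-0.696, 0.061, -0.716], [0.717, 0.003, -0.697]]
force: [-0.5, 0.2, -2.6]
finger_gap: 0.99
[461.85640756 168.59148212  14.56497116]
tool shift cm [-7.55  3.35 21.1 ] rotvec deg [ 0.05 -0.84  0.21] q [ 1.11  0.63  0.28  0.31 -1.97 -1.16] F [-0.5  0.2 -2.6] t 4.92
```

```bash
c="python3 -m creep"
$c '{"hand":[8.7,8.7,8.7,8.7,8.7],"linear":[[-1.26,0.56,3.52],[-1.26,0.56,3.52],[-1.26,0.56,3.52],[-1.26,0.56,3.52],[-1.26,0.56,3.52]],"dr":[[0,-0.8,0],[0,0,0],[0,0,0],[0,0,0],[0,0,0]]}'
$c '{"hand":[8.7,8.7,8.7],"linear":[[-1.26,0.56,3.52],[0,0,0],[0,0,0]],"dr":[[0,0,0],[0,0,0],[0,0,0]]}'
python3 - <<'E'
from go import *
Rt=tgt(176.4,-93.6,45); g=np.array([462.7,182,28]); p=g+19*Rt[:,2]
delta(p,Rt)
cv2.imwrite("pics/w3.png",capture("wrist"))
E
```

```text
time_s: 5.33
position: [476.8, 293.0, 156.9]
eef_rot: [[-0.047, -0.998, -0.042], [-0.719, 0.063, -0.693], [0.694, -0.003, -0.72]]
force: [0.6, 0.1, 0.4]
finger_gap: 0.994
time_s: 5.58
position: [470.2, 277.5, 123.1]
eef_rot: [[-0.045, -0.998, -0.043], [-0.715, 0.062, -0.696], [0.697, -0.001, -0.717]]
force: [0.6, 0.6, 0.8]
finger_gap: 0.991
tool shift cm [ 0.26  0.16 15.4 ] rotvec deg [-0.03  0.77 -0.01] q [ 1.09  0.61 -0.2   0.29 -1.49 -1.29] F [0.6 0.6 0.8] t 5.58
```

View pics/w3.png

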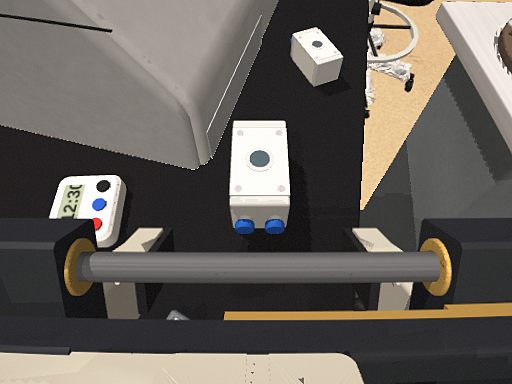

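```bash
c="python3 -m creep"
$c '{"hand":[8.7,8.7,8.7,8.7,8.7],"linear":[[0.05,0.03,2.8],[0.05,0.03,2.8],[0.05,0.03,2.8],[0.05,0.03,2.8],[0.05,0.03,2.2]],"dr":[[0,0.8,0],[0,0,0],[0,0,0],[0,0,0],[0,0,0]]}'
$c '{"hand":[8.7,8.7,8.7],"linear":[[0,0,1.8],[0,0,0],[0,0,0]],"dr":[[0,0,0],[0,0,0],[0,0,0]]}'
python3 - <<'E'
from go import *
Rt=tgt(176.4,-93.6,45); g=np.array([462.7,182,28]); p=g+19*Rt[:,2]
delta(p,Rt)
E
```

```text
time_s: 6.05
position: [464.0, 183.7, 30.0]
eef_rot: [[-0.045, -0.998, -0.041], [-0.709, 0.061, -0.703], [0.704, -0.003, -0.71]]
force: [-0.0, 0.2, -0.0]
finger_gap: 0.992
time_s: 6.3
position: [463.5, 171.6, 17.8]
eef_rot: [[-0.044, -0.998, -0.041], [-0.707, 0.061, -0.704], [0.705, -0.002, -0.709]]
force: [0.0, 1.7, 1.1]
finger_gap: 0.987
tool shift cm [-0.01  0.14  0.45] rotvec deg [-0.17  0.13  0.  ] q [ 1.02  0.65 -0.48  0.37 -1.18 -1.36] F [0.  1.7 1.1] t 6.3
```

```bash
c="python3 -m creep"
$c '{"hand":[8.7,6.0,5.0,4.5,4.5],"linear":[[0,0.14,0.4],[0,0,0],[0,0,0],[0,0,0],[0,0,0]],"dr":[[0,0,0],[0,0,0],[0,0,0],[0,0,0],[0,0,0]]}' 40
$c '{"hand":[4.5,4.5,4.5,4.5,4.5],"linear":[[0,0,0],[0,0,0],[0,0,0],[0,0,0],[0,0,0]],"dr":[[0,0,0],[0,0,0],[0,0,0],[0,0,0],[0,0,0]]}'
```

```text
time_s: 6.72
position: [460.9, 168.5, 14.1]
eef_rot: [[-0.043, -0.998, -0.042], [-0.706, 0.06, -0.705], [0.707, -0.001, -0.708]]
force: [0.1, -0.2, -0.3]
finger_gap: 0.748
time_s: 7.13
position: [460.8, 168.1, 13.9]
eef_rot: [[-0.042, -0.998, -0.042], [-0.706, 0.06, -0.706], [0.707, -0.0, -0.707]]
force: [0.4, 1.2, 1.7]
finger_gap: 0.569
```

```bash
c="python3 -m creep"
$c '{"hand":[4,4,4,4,4],"linear":[[0.7,0,-0.7],[2.65,0,-2.65],[2.65,0,-2.65],[2.65,0,-2.65],[2.65,0,-2.65]],"dr":[[0,0,0],[0,0,0],[0,0,0],[0,0,0],[0,0,0]]}'
python3 - <<'E'
from go import *
for z in (0,100,200,250,300): print(z,proj("scene",[512,149,z]).round(),proj("top",[512,149,z]).round())
Rt=tgt(176.4,-93.6,45); delta([515,340,210],Rt)
E
```

```text
time_s: 7.55
position: [460.1, 167.4, 175.6]
eef_rot: [[-0.042, -0.998, -0.043], [-0.706, 0.06, -0.706], [0.707, 0.001, -0.707]]
force: [0.3, 1.5, -2.4]
finger_gap: 0.571
0 [296. 207.] [306. 191.]
100 [298. 180.] [310. 189.]
200 [299. 150.] [314. 186.]
250 [300. 134.] [317. 184.]
300 [301. 118.] [320. 183.]
tool shift cm [ -9.98  -4.43 -14.85] rotvec deg [-0.06  0.    0.13] q [ 1.02  0.44 -0.38  0.34 -1.47 -1.25] F [ 0.3  1.5 -2.4] t 7.55
```

```bash
c="python3 -m creep"
$c '{"hand":[4,4,4,4,4],"linear":[[-2,-0.89,-2.97],[-2,-0.89,-2.97],[-2,-0.89,-2.97],[-2,-0.89,-2.97],[-2,-0.89,-2.97]],"dr":[[0,0,0],[0,0,0],[0,0,0],[0,0,0],[0,0,0]]}'
$c '{"hand":[4,4],"linear":[[0,0,0],[0,0,0]],"dr":[[0,0,0],[0,0,0]]}'
python3 - <<'E'
from go import *
delta([515,340,210],tgt(147,57,45))
E
```

```text
time_s: 7.97
position: [515.5, 341.8, 208.8]
eef_rot: [[-0.042, -0.998, -0.043], [-0.707, 0.06, -0.705], [0.706, 0.001, -0.708]]
force: [0.7, -0.1, -2.0]
finger_gap: 0.565
time_s: 8.13
position: [515.5, 342.0, 207.0]
eef_rot: [[-0.041, -0.998, -0.043], [-0.706, 0.059, -0.706], [0.707, 0.001, -0.707]]
force: [-0.2, -1.0, -2.6]
finger_gap: 0.565
tool shift cm [ 0.36  0.04 -0.07] rotvec deg [ 6.000e-02 -8.782e+01  3.281e+01] q [ 1.08  0.65  0.08  0.3  -1.73 -1.21] F [-0.2 -1.  -2.6] t 8.13
```

```bash
c="python3 -m creep"
$c '{"hand":[4,4,4,4,4],"linear":[[0,0,0],[0,0,0],[0,0,0],[0,0,0],[0,0,0]],"dr":[[0,-6.27,2.34],[0,-6.27,2.34],[0,-6.27,2.34],[0,-6.27,2.34],[0,-6.27,2.34]]}'
$c '{"hand":[4,4,4,4,4],"linear":[[0,0,0],[0,0,0],[0,0,0],[0,0,0],[0,0,0]],"dr":[[0,-6.27,2.34],[0,-6.27,2.34],[0,-6.27,2.34],[0,-6.27,2.34],[0,-6.27,2.34]]}'
python3 -c "
from go import *
delta([515,340,210],tgt(147,57,45))"
```

```text
time_s: 8.55
position: [515.1, 339.7, 208.6]
eef_rot: [[-0.252, -0.967, 0.041], [-0.943, 0.236, -0.237], [0.219, -0.098, -0.971]]
force: [0.3, -0.5, -2.7]
finger_gap: 0.573
time_s: 8.97
position: [514.7, 338.6, 208.8]
eef_rot: [[-0.376, -0.901, 0.218], [-0.863, 0.426, 0.271], [-0.337, -0.086, -0.937]]
force: [0.3, -0.1, -2.5]
finger_gap: 0.568
tool shift cm [-0.18  0.02 -0.07] rotvec deg [ -0.05 -24.83   9.2 ] q [ 0.9   0.09 -0.44  0.   -0.68 -1.33] F [ 0.3 -0.1 -2.5] t 8.97
```

```bash
python3 - <<'E'
import numpy as np
from scipy.optimize import least_squares,fsolve
D=[((.359,.011,-1.224),(188.8,-647.5,225.6)),((-.02,-.23,-1.36),(456.4,146.9,325.3)),((.24,.07,-1.40),(509.4,372.5,325.8)),((.09,-.44,-.68),(514.7,338.6,208.8))]
def fk(q,p):
    r0,L1,L2,h,T=p;a=q[0]-q[1];L=q[2]-a+np.pi/2
    return np.array([r0+L1*np.sin(q[0])+L2*np.cos(a)+T*np.sin(L),h+L1*np.cos(q[0])-L2*np.sin(a)-T*np.cos(L)])
res=lambda p:np.concatenate([fk(q,p)-[np.sqrt(P[0]**2+P[1]**2-192**2),P[2]] for q,P in D])
s=least_squares(res,[0,400,400,250,250]);print(s.x.round(),s.fun.round(1))
L=np.radians(45)
for nm,rr,z in(("high",np.hypot(515,340),209),("bay",np.hypot(533,364),58.6),("press",np.hypot(556,399.5),58.6)):
  for Ld in(45,35,25):
    L=np.radians(Ld);R=np.sqrt(rr**2-192**2)
    g=lambda q:fk((q[0],q[1],q[0]-q[1]-np.pi/2+L),s.x)-[R,z]
    q=fsolve(g,[.3,-.3]);print(nm,Ld,q.round(2),(q[0]-q[1]-np.pi/2+L).round(2),g(q).round(1))
E
```

```text
[ -3. 608. 465. 190. 376.] [ 0.7 -0.6  0.4 -0.  -1.1  0.4 -0.   0.2]
high 45 [-0.02 -0.79] -0.02 [-0.  0.]
high 35 [ 0.01 -0.64] -0.31 [ 0. -0.]
high 25 [ 0.06 -0.5 ] -0.57 [-0. -0.]
bay 45 [ 0.34 -0.9 ] 0.45 [ 0. -0.]
bay 35 [ 0.29 -0.77] 0.1 [-0.  0.]
bay 25 [ 0.3  -0.62] -0.21 [-0.  0.]
press 45 [ 0.37 -0.82] 0.41 [-0.  0.]
press 35 [ 0.34 -0.68] 0.06 [ 0. -0.]
press 25 [ 0.35 -0.54] -0.24 [ 0. -0.]
```

```bash
c="python3 -m creep"
$c '{"hand":[4,4,4],"linear":[[0,0,0],[0,0,0],[0,0,0]],"dr":[[0,6.8,-2.5],[0,6.8,-2.5],[0,6.8,-2.5]]}'
for i in 1 2 3; do $c '{"hand":[4,4,4,4,4],"linear":[[0,0,0],[0,0,0],[0,0,0],[0,0,0],[0,0,0]],"dr":[[0,0,-7],[0,0,-7],[0,0,-7],[0,0,-7],[0,0,-7]]}' | grep -v force; done
python3 -c "
from go import *
delta([515,340,210],tgt(-3.6,-93.6,0))"
```

```text
time_s: 9.22
position: [514.7, 336.9, 210.1]
eef_rot: [[-0.309, -0.946, 0.093], [-0.951, 0.305, -0.061], [0.029, -0.108, -0.994]]
force: [1.1, 0.6, -2.5]
finger_gap: 0.574
time_s: 9.63
position: [514.4, 338.7, 207.4]
eef_rot: [[0.296, -0.951, 0.092], [-0.952, -0.301, -0.058], [0.083, -0.071, -0.994]]
finger_gap: 0.569
time_s: 10.05
position: [514.4, 338.6, 207.6]
eef_rot: [[0.787, -0.61, 0.092], [-0.607, -0.793, -0.058], [0.108, -0.011, -0.994]]
finger_gap: 0.573
time_s: 10.47
position: [514.4, 338.6, 207.6]
eef_rot: [[0.995, -0.048, 0.092], [-0.042, -0.997, -0.058], [0.095, 0.053, -0.994]]
finger_gap: 0.567
tool shift cm [ 0.08 -0.13 -0.24] rotvec deg [  6.65  -1.92 -88.89] q [ 0.97  0.25 -0.24  0.12 -1.08  0.5 ] F [-0.6 -0.1 -2.5] t 10.47
```

```bash
c="python3 -m creep"
for i in 1 2; do $c '{"hand":[4,4,4,4,4],"linear":[[0,0,0],[0,0,0],[0,0,0],[0,0,0],[0,0,0]],"dr":[[0.5,-0.15,-7],[0.5,-0.15,-7],[0.5,-0.15,-7],[0.5,-0.15,-7],[0.5,-0.15,-7]]}' | grep -v force; done
python3 -c "
from go import *
Rt=tgt(-3.6,-93.6,45); g=np.array([450,230,90]);delta(g+19*Rt[:,2],Rt)"
```

```text
time_s: 10.88
position: [514.3, 338.6, 207.6]
eef_rot: [[0.842, 0.535, 0.069], [0.538, -0.843, -0.019], [0.048, 0.053, -0.997]]
finger_gap: 0.573
time_s: 11.3
position: [514.3, 338.7, 207.7]
eef_rot: [[0.382, 0.924, 0.028], [0.924, -0.383, -0.001], [0.01, 0.026, -1.0]]
finger_gap: 0.569
tool shift cm [-13.9   -1.68  12.94] rotvec deg [ -5.94 -44.88 -18.53] q [ 0.91  0.26 -0.18  0.03 -1.11  1.82] F [ 0.5 -0.5 -2.8] t 11.3
```

```bash
c="python3 -m creep"
$c '{"hand":[4,4,4,4,4],"linear":[[0,0,0],[0,0,0],[0,0,0],[0,0,0],[0,0,0]],"dr":[[-0.85,-6.4,-2.65],[-0.85,-6.4,-2.65],[-0.85,-6.4,-2.65],[-0.85,-6.4,-2.65],[-0.85,-6.4,-2.65]]}'
$c '{"hand":[4,4,4],"linear":[[0,0,0],[0,0,0],[0,0,0]],"dr":[[-0.85,-6.4,-2.65],[-0.85,-6.4,-2.65],[0,0,0]]}'
python3 -c "
from go import *
Rt=tgt(-3.6,-93.6,45); g=np.array([450,230,90]);delta(g+19*Rt[:,2],Rt)"
```

```text
time_s: 11.72
position: [515.4, 339.6, 209.2]
eef_rot: [[0.152, 0.987, -0.053], [0.833, -0.157, -0.531], [-0.533, 0.036, -0.846]]
force: [0.8, -0.5, -4.0]
finger_gap: 0.572
time_s: 11.97
position: [513.5, 340.1, 202.7]
eef_rot: [[0.041, 0.998, -0.049], [0.696, -0.064, -0.715], [-0.716, -0.005, -0.698]]
force: [-0.6, -0.7, -5.9]
finger_gap: 0.571
tool shift cm [ 0.17 -5.57 17.94] rotvec deg [-0.24  0.76  0.16] q [ 1.08  0.66  0.08  0.3  -1.74  1.93] F [-0.6 -0.7 -5.9] t 11.97
```

```bash
c="python3 -m creep"
$c '{"hand":[4,4,4,4,4],"linear":[[0,-1.11,3.5],[0,-1.11,3.5],[0,-1.11,3.5],[0,-1.11,3.5],[0,-1.11,3.5]],"dr":[[-0.2,0.7,0.1],[0,0,0],[0,0,0],[0,0,0],[0,0,0]]}'
$c '{"hand":[4,4],"linear":[[0,0,0],[0,0,0]],"dr":[[0,0,0],[0,0,0]]}'
python3 -c "
from go import *
Rt=tgt(-3.6,-93.6,45); g=np.array([450,230,60]);delta(g+19*Rt[:,2],Rt)
im=capture('scene');u,v=proj('scene',g).astype(int);print(u,v);cv2.imwrite('pics/s4.png',cv2.resize(im[v-90:v+60,u-100:u+100],None,fx=4,fy=4,interpolation=cv2.INTER_CUBIC))"
```

```text
time_s: 12.38
position: [451.5, 220.1, 82.1]
eef_rot: [[0.053, 0.998, -0.043], [0.717, -0.068, -0.694], [-0.695, 0.006, -0.719]]
force: [0.0, 0.4, -3.2]
finger_gap: 0.567
time_s: 12.55
position: [451.3, 219.3, 82.5]
eef_rot: [[0.052, 0.998, -0.045], [0.714, -0.068, -0.697], [-0.698, 0.004, -0.716]]
force: [0.3, 0.8, -1.6]
finger_gap: 0.567
tool shift cm [ 2.3  -0.21  2.77] rotvec deg [-0.04 -0.74 -0.4 ] q [ 1.08  0.59 -0.37  0.3  -1.35  1.81] F [ 0.3  0.8 -1.6] t 12.55
284 206
```

View pics/s4.png

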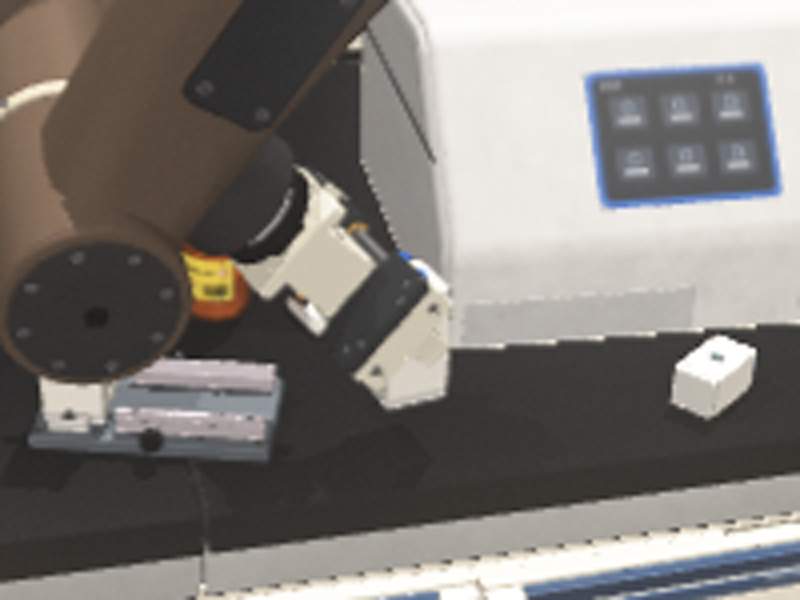

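```bash
c="python3 -m creep"
$c '{"hand":[4,4,4,4,4],"linear":[[0.7,0,0.7],[0.7,0,0.7],[0.6,0,0.6],[0.2,0,0.2],[0,0,0]],"dr":[[0,-0.7,0],[0,0,0],[0,0,0],[0,0,0],[0,0,0]]}'
$c '{"hand":[4,4,4],"linear":[[0.14,0,0.14],[0,0,0],[0,0,0]],"dr":[[0,0,0],[0,0,0],[0,0,0]]}'
$c '{"hand":[4,4,4],"linear":[[0.14,0,0.14],[0,0,0],[0,0,0]],"dr":[[0,0,0],[0,0,0],[0,0,0]]}'
```

```text
time_s: 13.02
position: [452.7, 222.2, 50.1]
eef_rot: [[0.051, 0.998, -0.043], [0.706, -0.067, -0.705], [-0.707, 0.005, -0.708]]
force: [0.2, -0.5, -3.0]
finger_gap: 0.569
time_s: 13.27
position: [453.1, 222.7, 49.4]
eef_rot: [[0.051, 0.998, -0.042], [0.707, -0.066, -0.704], [-0.705, 0.006, -0.709]]
force: [-0.5, 0.0, -2.6]
finger_gap: 0.573
time_s: 13.52
position: [453.0, 222.6, 47.4]
eef_rot: [[0.051, 0.998, -0.043], [0.707, -0.066, -0.704], [-0.705, 0.006, -0.709]]
force: [0.4, -0.0, -2.4]
finger_gap: 0.57
```

```bash
c="python3 -m creep"
$c '{"hand":[4,4,4],"linear":[[0.14,0,0.14],[0,0,0],[0,0,0]],"dr":[[0,0,0],[0,0,0],[0,0,0]]}'
$c '{"hand":[4,4,4],"linear":[[0.1,0,0.1],[0,0,0],[0,0,0]],"dr":[[0,0,0],[0,0,0],[0,0,0]]}'
```

```text
time_s: 13.77
position: [453.2, 222.7, 45.5]
eef_rot: [[0.051, 0.998, -0.042], [0.707, -0.066, -0.704], [-0.705, 0.006, -0.709]]
force: [-0.2, 1.1, -0.4]
finger_gap: 0.561
time_s: 14.02
position: [453.2, 222.8, 45.4]
eef_rot: [[0.051, 0.998, -0.041], [0.707, -0.066, -0.705], [-0.706, 0.007, -0.708]]
force: [-2.3, 3.7, 9.8]
finger_gap: 0.566
```

```bash
c="python3 -m creep"
$c '{"hand":[5.6,6.6,7.6,8.7,8.7],"linear":[[-0.05,0,-0.05],[0,0,0],[0,0,0],[0,0,0],[0,0,0]],"dr":[[0,0,0],[0,0,0],[0,0,0],[0,0,0],[0,0,0]]}'
$c '{"hand":[8.7,8.7,8.7,8.7,8.7],"linear":[[0,0,-1.5],[0,0,-3],[0,0,-4],[0,0,-4],[0,0,-4]],"dr":[[0,0,0],[0,0,0],[0,0,0],[0,0,0],[0,0,0]]}'
$c '{"hand":[8.7,8.7,8.7],"linear":[[0,0,-4],[0,0,0],[0,0,0]],"dr":[[0,0,0],[0,0,0],[0,0,0]]}'
python3 -c "
from go import *
delta([453.8,265,280],tgt(146.4-180,-123.6,0))
cv2.imwrite('pics/w5.png',capture('wrist'))"
```

```text
time_s: 14.43
position: [452.9, 222.3, 44.5]
eef_rot: [[0.051, 0.998, -0.043], [0.707, -0.067, -0.704], [-0.705, 0.006, -0.709]]
force: [-0.7, 0.7, -0.1]
finger_gap: 0.879
time_s: 14.85
position: [459.9, 339.4, 163.0]
eef_rot: [[0.051, 0.998, -0.043], [0.707, -0.067, -0.704], [-0.706, 0.006, -0.709]]
force: [0.6, 1.3, -0.3]
finger_gap: 0.99
time_s: 15.1
position: [462.0, 368.7, 190.7]
eef_rot: [[0.052, 0.998, -0.041], [0.709, -0.065, -0.702], [-0.703, 0.007, -0.711]]
force: [-0.0, -0.6, -1.2]
finger_gap: 0.995
tool shift cm [-13.68  -0.07   0.97] rotvec deg [12.02 43.52 28.15] q [ 1.16  0.64  0.05  0.25 -1.72  1.85] F [-0.  -0.6 -1.2] t 15.1
```

View pics/w5.png

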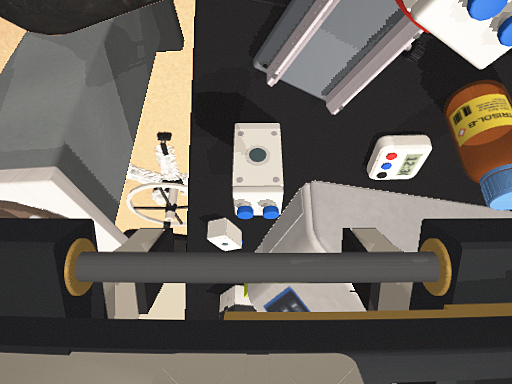

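```bash
c="python3 -m creep"
$c '{"hand":[8.7,8.7,8.7,8.7,8.7],"linear":[[-2.6,0,0],[-2.6,0,0],[-2.6,0,0],[-2.6,0,0],[-2.6,0,0]],"dr":[[0,0,0],[0,0,0],[0,0,0],[0,0,0],[0,0,0]]}'
$c '{"hand":[8.7,8.7,8.7,8.7,8.7],"linear":[[0,0,0],[0,0,0],[0,0,0],[0,0,0],[0,0,0]],"dr":[[0,6.5,0],[0,6.5,0],[0,6.5,0],[0,6.5,0],[0,6.5,0]]}'
$c '{"hand":[8.7,8.7,8.7],"linear":[[0,0,0],[0,0,0],[0,0,0]],"dr":[[0,6.5,0],[0,6.3,0],[0,0,0]]}'
python3 -c "
from go import *
delta([453.8,232.2,220],tgt(-3.6,-93.6,0))
"
```

```text
time_s: 15.57
position: [454.5, 272.6, 281.3]
eef_rot: [[0.051, 0.998, -0.044], [0.705, -0.067, -0.706], [-0.707, 0.005, -0.707]]
force: [-0.3, 0.4, 0.9]
finger_gap: 0.992
time_s: 15.98
position: [454.7, 274.1, 281.1]
eef_rot: [[0.067, 0.998, -0.008], [0.976, -0.067, -0.209], [-0.21, 0.006, -0.978]]
force: [0.9, -0.2, -0.3]
finger_gap: 0.994
time_s: 16.23
position: [454.2, 272.0, 282.7]
eef_rot: [[0.07, 0.998, 0.008], [0.997, -0.07, 0.016], [0.016, 0.007, -1.0]]
force: [0.1, -1.0, 1.2]
finger_gap: 0.989
tool shift cm [-4.07  0.19  6.21] rotvec deg [ 0.4  -0.94 -0.4 ] q [ 0.91  0.07 -0.23 -0.   -1.25  2.17] F [ 0.1 -1.   1.2] t 16.23
```

```bash
python3 - <<'E'
from blk import *
st=sensors.get_state();im=capture("wrist")
print(proj("wrist",[453.8,232.2,92],st))
hs=cv2.cvtColor(im,cv2.COLOR_BGR2HSV);m=((hs[...,0]>100)&(hs[...,0]<125)&(hs[...,1]>150)&(hs[...,2]>60)).astype(np.uint8)
n,l,s,c=cv2.connectedComponentsWithStats(m)
for i in range(1,n):
    if s[i,4]>40: print(s[i],c[i],onz("wrist",*c[i],104,st))
cv2.imwrite("pics/w6.png",cv2.resize(im[60:280,100:420],None,fx=2.5,fy=2.5,interpolation=cv2.INTER_CUBIC))
E
```

```text
[258.16455132 211.09432534]
[383   0  18  13 190] [391.07894737   5.35789474] [594.89009518 430.71906009 104.        ]
[239 207  15  15 175] [246.27428571 213.71428571] [440.94477316 233.77375705 104.        ]
[263 206  15  16 172] [270.1744186  213.56976744] [466.6572316  232.07408944 104.        ]
[372 215   8   8  52] [375.38461538 218.75      ] [581.1330194  217.70581371 104.        ]
```

View pics/w6.png

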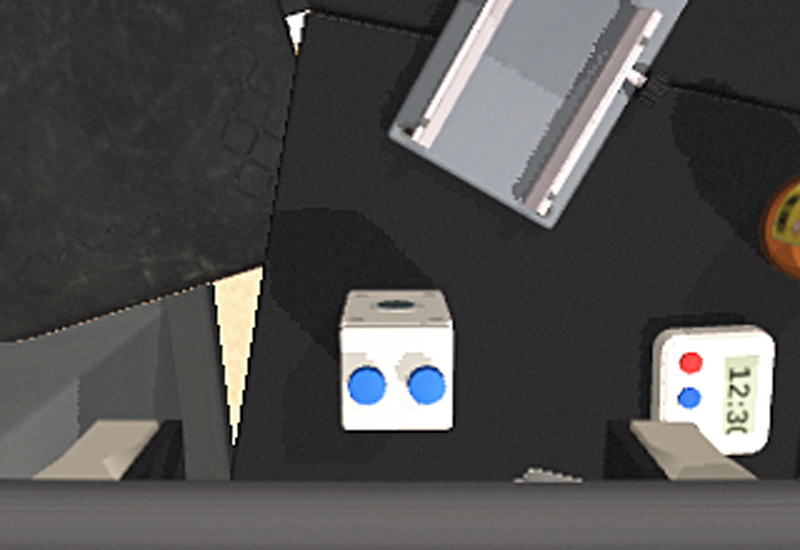

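```bash
c="python3 -m creep"
$c '{"hand":[8.7,8.7,8.7,8.7,8.7],"linear":[[-2,0.1,0],[-2,0.1,0],[0,0,3.5],[0,0,3.5],[0,0,0]],"dr":[[0.2,-0.5,-0.2],[0.2,-0.4,-0.2],[0,0,0],[0,0,0],[0,0,0]]}'
python3 -c "
from go import *
delta([453.8,232.8,49],tgt(-3.7,-93.7,0))
"
```

```text
time_s: 16.7
position: [450.6, 231.0, 204.2]
eef_rot: [[0.061, 0.998, -0.011], [0.998, -0.061, -0.017], [-0.017, -0.01, -1.0]]
force: [-1.3, -0.8, -1.1]
finger_gap: 0.996
tool shift cm [ 0.47  0.47 15.51] rotvec deg [-0.59  1.    0.19] q [ 0.86  0.11 -0.37  0.   -1.11  2.22] F [-1.3 -0.8 -1.1] t 16.7
```

```bash
c="python3 -m creep"
$c '{"hand":[8.7,8.7,8.7,8.7],"linear":[[0,0.25,3.5],[0,0.1,3],[0,0,0],[0,0,0]],"dr":[[0,0,0],[0,0,0],[0,0,0],[0,0,0]]}'
python3 -c "
from go import *
delta([453.8,232.8,49],tgt(-3.7,-93.7,0))
"
```

```text
time_s: 17.03
position: [457.4, 233.1, 146.2]
eef_rot: [[0.059, 0.998, -0.004], [0.998, -0.059, -0.012], [-0.012, -0.003, -1.0]]
force: [0.1, 0.0, 0.7]
finger_gap: 0.992
tool shift cm [ 0.07 -0.33  9.72] rotvec deg [-0.18  0.7   0.33] q [ 0.86  0.17 -0.45  0.01 -0.96  2.22] F [0.1 0.  0.7] t 17.03
```

```bash
c="python3 -m creep"
$c '{"hand":[8.7,8.7,8.7,8.7,8.7],"linear":[[0.05,-0.3,3],[0,0,3],[0,0,2.5],[0,0,1.2],[0,0,0]],"dr":[[0,0.5,0.3],[0,0,0],[0,0,0],[0,0,0],[0,0,0]]}'
$c '{"hand":[8.7],"linear":[[0,0,0]],"dr":[[0,0,0]]}'
python3 -c "
from go import *
delta([453.8,232.8,49],tgt(-3.7,-93.7,0))
"
```

```text
time_s: 17.45
position: [454.6, 234.2, 49.1]
eef_rot: [[0.064, 0.998, -0.002], [0.998, -0.064, -0.001], [-0.001, -0.002, -1.0]]
force: [0.2, -0.4, 0.0]
finger_gap: 0.996
time_s: 17.53
position: [455.7, 235.1, 51.1]
eef_rot: [[0.064, 0.998, 0.0], [0.998, -0.064, 0.001], [0.001, 0.0, -1.0]]
force: [-0.4, 0.7, 0.4]
finger_gap: 0.995
tool shift cm [-0.24 -0.18  0.21] rotvec deg [ 0.01 -0.06  0.05] q [ 0.86  0.28 -0.56 -0.   -0.72  2.22] F [-0.4  0.7  0.4] t 17.53
```

```bash
c="python3 -m creep"
$c '{"hand":[7.5,6.2,5.0,4,4],"linear":[[-0.15,-0.1,0.1],[0,0,0],[0,0,0],[0,0,0],[0,0,0]],"dr":[[0,0,0],[0,0,0],[0,0,0],[0,0,0],[0,0,0]]}' 40
$c '{"hand":[4,4,4,4,4],"linear":[[0,0,0],[0,0,0],[0,0,0],[0,0,0],[0,0,0]],"dr":[[0,0,0],[0,0,0],[0,0,0],[0,0,0],[0,0,0]]}'
$c '{"hand":[4,4,4,4,4],"linear":[[0,0,0],[0,0,-1],[0,0,-3],[0,0,-4],[0,0,-4]],"dr":[[0,0,0],[0,0,0],[0,0,0],[0,0,0],[0,0,0]]}'
for i in 1 2 3; do $c '{"hand":[4,4,4,4,4],"linear":[[0,0,0],[0,0,0],[0,0,0],[0,0,0],[0,0,0]],"dr":[[0,0,7],[0,0,7],[0,0,7],[0,0,7],[0,0,7]]}' | egrep "pos|eef"; done
python3 -c "
from go import *
delta([528.3,356.5,150],tgt(147,57,0))
"
```

```text
time_s: 17.95
position: [453.8, 232.9, 49.2]
eef_rot: [[0.065, 0.998, -0.0], [0.998, -0.065, 0.002], [0.002, -0.0, -1.0]]
force: [0.3, -0.1, -1.0]
finger_gap: 0.679
time_s: 18.37
position: [453.8, 232.8, 48.8]
eef_rot: [[0.065, 0.998, -0.0], [0.998, -0.065, 0.001], [0.001, -0.001, -1.0]]
force: [-1.6, -0.3, 5.3]
finger_gap: 0.567
time_s: 18.78
position: [452.5, 231.5, 169.2]
eef_rot: [[0.065, 0.998, -0.004], [0.998, -0.065, -0.002], [-0.002, -0.003, -1.0]]
force: [1.8, 2.0, -2.1]
finger_gap: 0.571
position: [453.1, 232.2, 168.5]
eef_rot: [[0.63, 0.776, -0.002], [0.776, -0.63, 0.001], [-0.001, -0.002, -1.0]]
position: [453.1, 232.2, 168.4]
eef_rot: [[0.962, 0.274, -0.002], [0.274, -0.962, 0.0], [-0.002, -0.001, -1.0]]
position: [453.1, 232.1, 168.4]
eef_rot: [[0.945, -0.327, -0.002], [-0.327, -0.945, 0.0], [-0.002, 0.0, -1.0]]
tool shift cm [  3.05 -14.21   1.83] rotvec deg [1.1000e-01 7.0000e-02 1.0392e+02] q [ 0.86  0.13 -0.43 -0.   -1.01  0.38] F [-0.2 -0.  -2.1] t 20.03
```

```bash
c="python3 -m creep"
for i in 1 2; do $c '{"hand":[4,4,4,4,4],"linear":[[0,0,0],[0,0,0],[0,0,0],[0,0,0],[0,0,0]],"dr":[[0,0,7],[0,0,7],[0,0,7],[0,0,7],[0,0,7]]}' | egrep "pos|eef"; done
$c '{"hand":[4,4,4,4,4],"linear":[[0,0,0],[0,0,0],[0,0,0],[0,0,0],[0,0,0]],"dr":[[0,0,7],[0,0,7],[0,0,7],[0,0,7],[0,0,5.9]]}'
$c '{"hand":[4],"linear":[[0,0,0]],"dr":[[0,0,0]]}'
python3 -c "
from go import *
delta([528.3,356.5,150],tgt(147,57,0))
"
```

```text
position: [453.1, 232.2, 168.4]
eef_rot: [[0.587, -0.81, -0.002], [-0.81, -0.587, 0.0], [-0.001, 0.001, -1.0]]
position: [453.1, 232.2, 168.4]
eef_rot: [[0.016, -1.0, -0.002], [-1.0, -0.016, 0.0], [-0.0, 0.002, -1.0]]
time_s: 21.28
position: [453.1, 232.1, 168.4]
eef_rot: [[-0.544, -0.839, -0.002], [-0.839, 0.544, 0.0], [0.001, 0.002, -1.0]]
force: [0.2, 0.4, -2.7]
finger_gap: 0.57
time_s: 21.37
position: [453.2, 232.2, 168.4]
eef_rot: [[-0.543, -0.84, -0.002], [-0.84, 0.543, 0.0], [0.001, 0.002, -1.0]]
force: [-0.1, -1.3, -2.5]
finger_gap: 0.568
tool shift cm [-14.52   0.44   1.83] rotvec deg [ 0.1  -0.04  0.11] q [ 0.86  0.13 -0.43 -0.   -1.01 -1.43] F [-0.1 -1.3 -2.5] t 21.37
```

```bash
c="python3 -m creep"
$c '{"hand":[4,4,4,4,4],"linear":[[-3.6,0.1,0],[-3.6,0.1,0],[-3.6,0.1,0],[-3.6,0.1,0.8],[0,0,0.8]],"dr":[[0,0,0],[0,0,0],[0,0,0],[0,0,0],[0,0,0]]}'
$c '{"hand":[4,4,4],"linear":[[0,0,1],[0,0,1],[0,0,0]],"dr":[[0,0,0],[0,0,0],[0,0,0]]}'
python3 - <<'E'
from go import *
delta([528.3,356.5,61],tgt(147,57,0))
st=sensors.get_state();im=capture("wrist")
u=np.array([.5446,.8387]);n=np.array([-.8387,.5446])
cv2.imwrite("pics/w7.png",cv2.resize(im[:300],None,fx=1.55,fy=1.55,interpolation=cv2.INTER_CUBIC))
E
```

```text
time_s: 21.78
position: [530.9, 361.0, 151.7]
eef_rot: [[-0.534, -0.845, 0.001], [-0.845, 0.534, 0.002], [-0.002, 0.0, -1.0]]
force: [0.6, -0.0, -1.0]
finger_gap: 0.568
time_s: 22.03
position: [526.1, 354.2, 129.7]
eef_rot: [[-0.538, -0.843, -0.005], [-0.843, 0.538, -0.002], [0.004, 0.003, -1.0]]
force: [-0.5, -0.6, -2.4]
finger_gap: 0.569
tool shift cm [-0.34 -0.08  6.87] rotvec deg [ 0.15 -0.25  0.43] q [ 0.9   0.37 -0.2  -0.   -1.   -1.47] F [-0.5 -0.6 -2.4] t 22.03
```

View pics/w7.png

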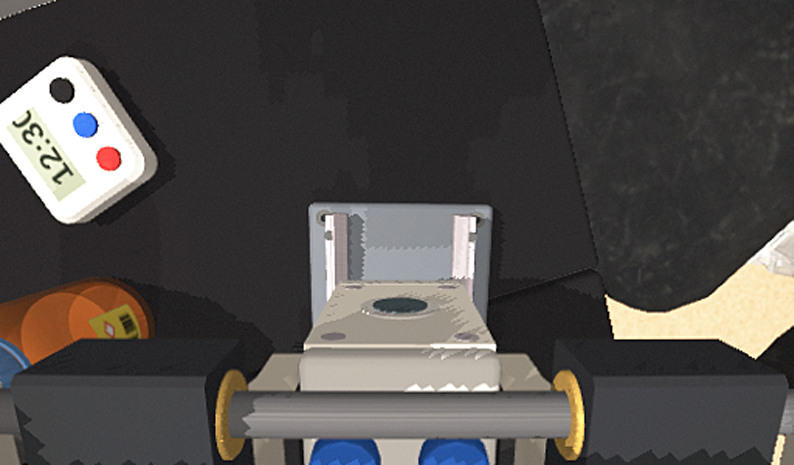

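```bash
c="python3 -m creep"
$c '{"hand":[4,4,4,4,4],"linear":[[-0.1,-0.05,1.5],[0,0,1.5],[0,0,1.2],[0,0,0.6],[0,0,0]],"dr":[[0,0,0.2],[0,0,0],[0,0,0],[0,0,0],[0,0,0]]}'
$c '{"hand":[4,4,4],"linear":[[0,0,0.8],[0,0,0.5],[0,0,0]],"dr":[[0,0,0],[0,0,0],[0,0,0]]}'
python3 - <<'E'
from go import *
delta([528.3,356.5,61],tgt(147,57,0))
E
```

```text
time_s: 22.5
position: [528.1, 355.7, 83.5]
eef_rot: [[-0.542, -0.84, -0.002], [-0.84, 0.542, -0.001], [0.002, 0.002, -1.0]]
force: [-0.1, -0.5, -2.7]
finger_gap: 0.567
time_s: 22.75
position: [528.4, 356.3, 70.7]
eef_rot: [[-0.542, -0.84, -0.002], [-0.84, 0.542, 0.0], [0.001, 0.002, -1.0]]
force: [0.2, 0.2, -2.2]
finger_gap: 0.567
tool shift cm [-0.01  0.02  0.97] rotvec deg [ 0.09 -0.03  0.18] q [ 0.9   0.43 -0.26 -0.   -0.88 -1.47] F [ 0.2  0.2 -2.2] t 22.75
```

```bash
c="python3 -m creep"
$c '{"hand":[4,4,4],"linear":[[0,0,0.5],[0,0,0.2],[0,0,0]],"dr":[[0,0,0.1],[0,0,0],[0,0,0]]}'
$c '{"hand":[4,4],"linear":[[0,0,0.15],[0,0,0]],"dr":[[0,0,0],[0,0,0]]}'
$c '{"hand":[4,4],"linear":[[0,0,0.1],[0,0,0]],"dr":[[0,0,0],[0,0,0]]}'
```

```text
time_s: 23.0
position: [528.6, 356.5, 64.1]
eef_rot: [[-0.543, -0.839, -0.001], [-0.839, 0.543, 0.0], [0.0, 0.001, -1.0]]
force: [0.1, -1.5, -1.9]
finger_gap: 0.57
time_s: 23.17
position: [528.8, 356.8, 63.0]
eef_rot: [[-0.543, -0.84, -0.001], [-0.84, 0.543, 0.001], [-0.0, 0.001, -1.0]]
force: [-0.4, 0.1, -3.2]
finger_gap: 0.571
time_s: 23.33
position: [528.8, 356.7, 62.0]
eef_rot: [[-0.543, -0.84, -0.001], [-0.84, 0.543, 0.001], [-0.0, 0.001, -1.0]]
force: [0.2, -0.6, -3.0]
finger_gap: 0.57
```

```bash
c="python3 -m creep"
$c '{"hand":[4,4],"linear":[[0,0,0.1],[0,0,0]],"dr":[[0,0,0],[0,0,0]]}'
$c '{"hand":[4,4,4],"linear":[[0,0,0.07],[0,0,0],[0,0,0]],"dr":[[0,0,0],[0,0,0],[0,0,0]]}'
```

```text
time_s: 23.5
position: [528.8, 356.7, 60.9]
eef_rot: [[-0.543, -0.839, -0.001], [-0.839, 0.543, 0.001], [-0.0, 0.001, -1.0]]
force: [0.7, -1.5, -2.6]
finger_gap: 0.569
time_s: 23.75
position: [528.8, 356.8, 60.9]
eef_rot: [[-0.543, -0.84, -0.001], [-0.84, 0.543, 0.001], [-0.001, 0.001, -1.0]]
force: [-2.8, 0.1, 4.0]
finger_gap: 0.568
```

```bash
c="python3 -m creep"
$c '{"hand":[4,4,4,4,4],"linear":[[-0.3,0,-0.03],[-0.8,0,0],[-0.8,0,0],[-0.6,0,0],[0,0,0]],"dr":[[0,0,0],[0,0,0],[0,0,0],[0,0,0],[0,0,0]]}'
$c '{"hand":[4,4,4],"linear":[[-0.3,0,0],[0,0,0],[0,0,0]],"dr":[[0,0,0],[0,0,0],[0,0,0]]}'
cat > f.py <<'E'
from h import *
v=[]
u=np.array([.5446,.8387]);n=np.array([-.8387,.5446])
st=sensors.get_state();p=np.array(st["position"]);f=np.array(st["force"])
print("s",(p[:2]@u).round(1),"n",(p[:2]@n).round(1),"z",p[2].round(1),"Fu",(f[:2]@u).round(1),"Fn",(f[:2]@n).round(1),"Fz",f[2].round(1))
E
python3 f.py
```

```text
time_s: 24.17
position: [543.5, 378.9, 60.8]
eef_rot: [[-0.543, -0.84, 0.0], [-0.84, 0.543, 0.001], [-0.001, 0.001, -1.0]]
force: [0.2, -1.3, 4.6]
finger_gap: 0.573
time_s: 24.42
position: [544.3, 380.3, 60.9]
eef_rot: [[-0.543, -0.84, -0.001], [-0.84, 0.543, 0.001], [-0.0, 0.001, -1.0]]
force: [-1.0, -3.3, 4.5]
finger_gap: 0.565
s 615.4 n -249.5 z 60.9 Fu -3.4 Fn -0.9 Fz 4.5
```

```bash
c="python3 -m creep"
$c '{"hand":[4,4,4],"linear":[[-0.3,0,0],[0,0,0],[0,0,0]],"dr":[[0,0,0],[0,0,0],[0,0,0]]}' >/dev/null; python3 f.py
$c '{"hand":[4,4,4],"linear":[[-0.3,0,0],[0,0,0],[0,0,0]],"dr":[[0,0,0],[0,0,0],[0,0,0]]}' >/dev/null; python3 f.py
$c '{"hand":[4,4,4],"linear":[[-0.1,0,0],[0,0,0],[0,0,0]],"dr":[[0,0,0],[0,0,0],[0,0,0]]}' >/dev/null; python3 f.py
$c '{"hand":[4,4,4],"linear":[[-0.1,0,0],[0,0,0],[0,0,0]],"dr":[[0,0,0],[0,0,0],[0,0,0]]}' >/dev/null; python3 f.py
```

```text
s 618.2 n -249.4 z 60.9 Fu -4.6 Fn 0.1 Fz 5.0
s 621.2 n -249.4 z 60.9 Fu -4.1 Fn 0.4 Fz 4.8
s 621.8 n -249.3 z 60.9 Fu -3.9 Fn 1.0 Fz 6.2
s 622.8 n -249.3 z 60.9 Fu -4.8 Fn -0.1 Fz 5.9
```

```bash
c="python3 -m creep"
$c '{"hand":[4,4,4],"linear":[[-0.1,0,-0.06],[0,0,0],[0,0,0]],"dr":[[0,0,0],[0,0,0],[0,0,0]]}' >/dev/null; python3 f.py
$c '{"hand":[4,4,4],"linear":[[-0.1,0,0],[0,0,0],[0,0,0]],"dr":[[0,0,0],[0,0,0],[0,0,0]]}' >/dev/null; python3 f.py
$c '{"hand":[4,4,4],"linear":[[-0.1,0,0],[0,0,0],[0,0,0]],"dr":[[0,0,0],[0,0,0],[0,0,0]]}' >/dev/null; python3 f.py
```

```text
s 624.9 n -249.1 z 60.9 Fu 0.5 Fn -0.0 Fz -1.8
s 625.3 n -249.1 z 60.9 Fu -0.3 Fn 0.6 Fz -1.6
s 625.9 n -249.1 z 61.0 Fu -1.0 Fn 0.0 Fz -3.5
```

```bash
c="python3 -m creep"
$c '{"hand":[4,4,4],"linear":[[-0.1,0,0.01],[0,0,0],[0,0,0]],"dr":[[0,0,0],[0,0,0],[0,0,0]]}' >/dev/null; python3 f.py
$c '{"hand":[4,4,4],"linear":[[-0.1,0,0],[0,0,0],[0,0,0]],"dr":[[0,0,0],[0,0,0],[0,0,0]]}' >/dev/null; python3 f.py
$c '{"hand":[4,4,4],"linear":[[-0.1,0,0],[0,0,0],[0,0,0]],"dr":[[0,0,0],[0,0,0],[0,0,0]]}' >/dev/null; python3 f.py
```

```text
s 626.7 n -249.1 z 61.0 Fu -3.2 Fn 0.5 Fz -1.6
s 627.5 n -249.1 z 61.0 Fu -4.9 Fn 1.4 Fz -1.8
s 628.1 n -249.1 z 61.0 Fu -6.9 Fn 1.3 Fz -0.4
```

```bash
c="python3 -m creep"
$c '{"hand":[4,4,4],"linear":[[-0.1,0,0],[0,0,0],[0,0,0]],"dr":[[0,0,0],[0,0,0],[0,0,0]]}' >/dev/null; python3 f.py
$c '{"hand":[4,4,4],"linear":[[-0.07,0,0],[0,0,0],[0,0,0]],"dr":[[0,0,0],[0,0,0],[0,0,0]]}' >/dev/null; python3 f.py
for i in 1 2 3 4; do $c '{"hand":[4,4],"linear":[[0,0,0],[0,0,0]],"dr":[[0,0,0],[0,0,0]]}' >/dev/null; python3 f.py; done
```

```text
s 628.7 n -249.1 z 61.0 Fu -7.2 Fn 1.6 Fz 2.0
s 629.1 n -249.1 z 61.0 Fu -8.5 Fn 1.8 Fz 1.9
s 629.1 n -249.1 z 61.0 Fu -8.5 Fn 1.1 Fz 2.5
s 629.1 n -249.1 z 61.0 Fu -7.7 Fn 1.6 Fz 1.8
s 629.1 n -249.1 z 61.0 Fu -8.9 Fn 2.7 Fz 1.8
s 629.1 n -249.1 z 61.0 Fu -9.5 Fn 1.3 Fz 2.2
```

```bash
c="python3 -m creep"
$c '{"hand":[4,4,4],"linear":[[-0.09,0,0],[0,0,0],[0,0,0]],"dr":[[0,0,0],[0,0,0],[0,0,0]]}' ; python3 f.py
for i in 1 2 3; do $c '{"hand":[4,4],"linear":[[0,0,0],[0,0,0]],"dr":[[0,0,0],[0,0,0]]}' >/dev/null; python3 f.py; done
python3 - <<'E'
from h import *
im=capture("scene");u,v=proj("scene",[560,400,70]).astype(int);a=cv2.resize(im[v-55:v+45,u-60:u+60],(520,433),interpolation=cv2.INTER_CUBIC)
cv2.imwrite("pics/s8.png",a)
E
```

```text
time_s: 28.33
position: [551.9, 392.4, 60.9]
eef_rot: [[-0.544, -0.839, -0.003], [-0.839, 0.544, -0.002], [0.003, 0.002, -1.0]]
force: [-6.3, -6.3, 2.9]
finger_gap: 0.57
s 629.6 n -249.2 z 60.9 Fu -8.7 Fn 1.9 Fz 2.9
s 629.6 n -249.1 z 61.0 Fu -9.2 Fn 1.3 Fz 2.9
s 629.6 n -249.2 z 61.0 Fu -9.4 Fn 1.8 Fz 2.3
s 629.6 n -249.1 z 61.0 Fu -8.9 Fn 1.6 Fz 2.1
```

View pics/s8.png

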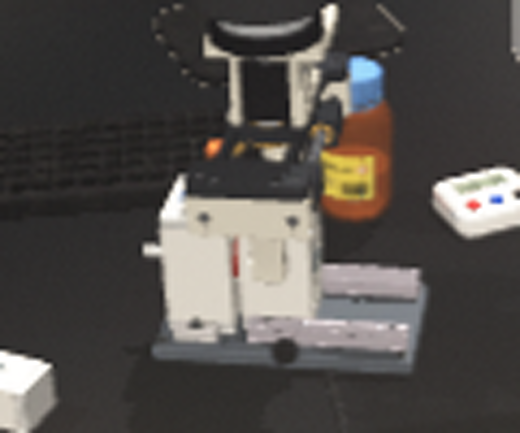

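```bash
c="python3 -m creep"
$c '{"hand":[4,4,4,4],"linear":[[0,0,-0.03],[0,0,0],[0,0,0],[0,0,0]],"dr":[[0,0,0],[0,0,0],[0,0,0],[0,0,0]]}' 50 >/dev/null; python3 f.py
$c '{"hand":[4,4,4],"linear":[[-0.06,0,0],[0,0,0],[0,0,0]],"dr":[[0,0,0],[0,0,0],[0,0,0]]}' >/dev/null; python3 f.py
$c '{"hand":[4,4,4],"linear":[[-0.06,0,0],[0,0,0],[0,0,0]],"dr":[[0,0,0],[0,0,0],[0,0,0]]}' >/dev/null; python3 f.py
for i in 1 2; do $c '{"hand":[4,4],"linear":[[0,0,0],[0,0,0]],"dr":[[0,0,0],[0,0,0]]}' >/dev/null; python3 f.py; done
```

```text
s 629.4 n -249.1 z 61.0 Fu -9.0 Fn 1.1 Fz 1.6
s 629.8 n -249.1 z 61.0 Fu -10.0 Fn 1.4 Fz 2.3
s 630.2 n -249.1 z 61.0 Fu -10.4 Fn 1.4 Fz 1.5
s 630.2 n -249.1 z 61.0 Fu -12.1 Fn 1.6 Fz 1.5
s 630.1 n -249.1 z 61.0 Fu -9.9 Fn 1.7 Fz 2.1
```

```bash
python3 -c "
from plant import job
print(job.hand_in())"; python3 f.py
```

```text
the job is handed in; nothing more can be done
None
the job is handed in; nothing more can be done
```

The half-cell is upright on the base plate between the rails, bored face against the seal, with the gripper still holding it (grip 50 N). The job was handed in at about 30 s on the robot's clock.

**What I did:** The 45° grip that would right the half-cell could not also reach the bay, because joint 5 would have passed its limit. So I righted it on the free worktop in front of the stand, let go and gripped it again from straight above. I then turned it to face the seal, lowered it into the bay and pushed it along the rails.

**Last checks:**
- **Push force:** the wrist read about 10 to 12 N along the rails, averaging about 10.8 N over the last readings. Plate friction could take up to about 2 N of that, so the force on the seal is probably 8.5 to 11 N. The travel after first contact, about 4.5 mm, agrees with this.
- **Downward force:** the net vertical wrist reading was about 2 N upward, so the foot was resting lightly on the plate.
- **Alignment:** the tool was within 0.3° of vertical and of the rail direction. A scene picture taken just before the last 1.2 mm of push showed the half-cell upright and closed against the seal.
- **Other objects:** the bottle and the timer looked undisturbed in that picture. The vial was mostly hidden and I did not measure it again.

**Not fully settled:** between about 7 and 9 N the force rose more slowly than the seal's 2.5 N/mm, roughly 1.4 N/mm, before recovering to about 2.1. This may mean a slight tilt of the half-cell in the fingers. I put it at under 3° but did not measure the final tilt.

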